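# Spot a frame corner in the slanted spring punch

### The job

Lay the loose wooden frame corner flat on the jig's bed, its point snug into the V of the two low fences, then swing the keeper arm shut over its other leg. Only then press the slanted punch's round head straight in along its axis, through the snap of its hidden spring to the stop, hold it there a moment and let it spring back. Leave the corner in the jig with the keeper shut, let go of everything, and leave the other things on the bench where they are.

Things in the scene. Friction and masses are not known exactly. Their poses are not given: they have to be found in the camera images.
- corner_leg (a point): Loose L-shaped frame corner of plain light wood, 90 g: two bars 28 mm wide and high at a right angle, legs 90 mm long on the outer edge, at +45 and -45 degrees from its x axis. This point: middle of its +y leg, 14 mm above the underside, 54 mm along x and 34 mm along y from the outer point. x runs from the outer point into the opening between the legs, z up. Grip a leg across its 28 mm.
- corner_apex (a point): The outer point of the same frame corner, on its underside; same axes as corner_leg. At the start it lies flat on the bench, left of the jig.
- nest (a point): Fixed grey bench jig, base plate 215 x 190 mm, 10 mm thick. This point is on the plate's upper face (the bed, 10 mm above the bench), at the bottom of the fences' V, where the corner's outer point belongs. x runs out through the V's opening, away from the punch (away from the robot, turned to its left); z up. Seated, the corner's x axis lies along this x axis.
- fences (a point): Middle of the V of two low aluminium fences, 14 mm high. They stand along the legs' outer faces at +45 and -45 degrees from the nest's x axis, 12 to 44 mm from the V's point, on the punch side only: the corner can be set down a little out along +x and slid back along -x against both. The +y leg is free all round beyond its fence; the keeper's pivot stands beside the -y leg.
- keeper_knob (a point): Middle of the upright black knob, 16 mm diameter, 40 mm tall (50 to 90 mm above the bench), on the end of the steel keeper arm: a flat swing arm 8 mm thick and 16 mm wide on a post beside the -y leg's place. The arm's underside is 42 mm above the bench and passes 4 mm above a seated corner. Push or pinch the knob and take it round the pivot.
- keeper_pivot (a point): On the keeper's upright pivot axis, at the same height as the knob's middle; the knob is 45 mm from it. Its x axis points from the pivot to the knob.
- keeper (a joint): Keeper angle in rad: 0 shut (its end stop, arm over the -y leg), up to 1.75 open; starts open at 1.3 to 1.7. Seen from above it shuts anticlockwise. It stays where it is left (light friction, 0.06 N m).
- plunger_top (a point): Centre of the flat outer face of the punch's round black head, 36 mm diameter, 10 mm thick, about 139 mm above the bench. Its z axis is the punch axis, pointing out of the face: leaning 30 degrees from vertical, up and towards the nest's -x side (towards the robot, to its right). Its y axis is level. Press along -z.
- guard (a point): Middle of the cross bar of the bent steel wire guard, 6 mm thick, that arches over the far, upper side of the punch head: the bar is 36 mm beyond the face along the punch axis and 24 mm to the far side of that axis; its two arms stand 28 mm either side. It is in the way of a finger coming straight down: come in along the axis, underneath it.
- plunger (a joint): How far the head is pressed in along its axis, m: 0 at rest, 0.012 at the hard stop. Resistance rises from 2 N to about 10 N at 6 to 7 mm, then the hidden spring snaps and it falls to about 5 N at the stop. It springs back by itself when let go.
- offcut_mid (a point): Bystander: straight loose offcut of the same wood, 28 x 150 x 28 mm, middle; long axis y.
- can: Bystander: upright plain metal can, 56 mm diameter, 170 mm tall; origin at centre of its underside.
- tape: Bystander: empty cardboard ring lying flat, 96 mm outer diameter, 25 mm high; origin at centre of its underside.
- driver: Bystander: screwdriver with a black handle lying on the bench, about 200 mm long along its x axis.

How it is judged:
On the way, in this order (a step that is already met when the one before it is completed fails the run):
1. the frame corner lies flat in the V, against the fences (horizontal distance between corner_apex and nest below 0.006 m and z of corner_apex in the frame of nest between -0.003 and 0.003 m and angle between the x axis of corner_apex and the x axis of nest, either way round below 0.09 rad and angle between corner_apex's own z axis and vertical below 0.06 rad and x of corner_leg in the frame of nest above 0.03 m), for 0.2 s.
2. the keeper is shut over the seated corner (all of step 1 and value of joint keeper below 0.14 rad), for 0.2 s.
3. the punch head is pressed to its stop and held a moment, corner seated and keeper shut (all of step 2 and value of joint plunger above 0.0105 m), for 0.2 s.
At the end, for the whole second after the job is handed in: The corner lies flat and at rest on the bed, its point within 6 mm of the V's point and turned within 5 degrees of it; the keeper is within 0.14 rad of shut; the punch head has sprung back to within 2 mm of rest (all of step 2 and value of joint plunger below 0.002 m and linear speed of corner below 0.01 m/s); the robot touches nothing.
It fails at once if the punch is pressed before the keeper is shut (value of joint plunger above 0.005 m and value of joint keeper above 0.25 rad).
It fails at once if a bystander is moved more than 30 mm (distance of any of offcut_mid, can, tape, driver from where it was at the start of the episode above 0.03 m).
It also fails if it takes over 61 s, if anything falls off the work surface, if the arm or the gripper's body presses on something with over 40 N, if the wrist force passes 120 N, or if a joint passes its speed limit or range.

### The arm

A 6-joint arm with a two-finger parallel gripper is mounted at the origin on the work surface. World frame = base frame: x ahead of the robot, y to its left, z up, the work surface at z = 0. Lengths are in m, angles in rad, forces in N, time in s.
With the tool pointing down it reaches from about 0.25 to 0.775 m from the base axis. Payload 4 kg.
Tool frame: the origin (TCP) lies midway between the tips of the shut fingers; the grasp point (between the pads) lies 19 mm behind it; y points along the fingers, x is the direction in which the jaws open and shut, and the axes are right-handed (so a half turn about y gives the same grasp; the last joint's range is limited). The gripper opens to 94 mm and grips with 3 to 60 N. Pads are 16 mm wide; open, the fingers measure 119 mm over their backs; the gripper's body (75 mm by 177 mm) begins 78 mm behind the grasp point.
Start: joints at [-1.226, 0.087, 1.371, -0, 1.684, -0.103], TCP at [0.238, -0.496, 0.206] pointing down, gripper open.
Joint ranges: [-3.1, 3.1], [-0.76, 2.03], [0.27, 2.55], [-1.08, 4.22], [0.17, 2.65], [-2.57, 2.57]. Speed limits (rad/s): [2.79, 2.79, 3.14, 3.14, 3.14, 3.14].

### API

Orientations are given as [roll, pitch, yaw] about the fixed x, y, z axes, in that order (R = Rz(yaw) Ry(pitch) Rx(roll)).
In Python, from bench import robot gives the robot as it stands.
- The arm moves only by the shell command python3 -m creep 'ROWS'. ROWS is JSON, a list of rows, each a list of 7 numbers: the shift along the tool's x, y, z in mm, then the turn, a rotation vector about the tool's x, y, z in degrees, then the closure in counts, from 0 (fully open) to 255 (shut). A call has 1 to 5 rows; each row is the pose to reach, as a shift and turn from the pose commanded when the call began, along the tool's axes at that moment; what a row does not reach only later rows make up. A row lasts 1/8 s, in which the tool goes at most 62.5 mm and 10.7 degrees, less where a joint would pass 70% of its speed; a pose out of reach is approached as far as the arm can. A call with a gripper value outside its range is refused whole. The fingers move at their own pace and stop on an object; the grip force is fixed at half the most. Time passes only in rows, so rows that repeat a pose let the fingers close. It gives the time, the measured TCP pose, the force and the opening at its end, in the units of the state.
- robot.get_obs(): the state, without advancing time (a new reading comes with each control period).
- robot.snapshot(name): name is "scene" or "side" or "wrist"; returns a dict with "color" (400x640x3 uint8, blue, green, red), "fx", "fy", "cx", "cy" (pixels), "world_from_camera" (4x4, takes a point from camera to world coordinates); the wrist camera has in their place "mount" (4x4, takes a point from camera to tool coordinates, whose origin is the TCP and whose axes are the tool frame's). Camera axes: x right, y down, z forward; pixel columns grow to the right and rows downward; lengths in m; the calibration is good to about 2 mm. A picture is of the moment at which its call begins: read the wrist's pose just before it. There is no depth.
- robot.close_job(): hands the job in, once; it reports no verdict.
Trained networks look in the newest picture that a camera, given by its name, has taken for a name from the list of things; names that differ only in an ending like _2 or _b are one class to them, and where a whole thing is asked for, a point or a joint stands for the part that bears it (a point fixed in the world has none). Each returns a list of dicts, best first, with "p" (0 to 1); they miss things now and then, are a little off and sometimes report something else, mostly with a low value. They report only what shows in the picture. A call takes as long as a camera call.
- robot.spot_in(name, camera): "point" ([x, y, z] in m, in world coordinates, good to about 4 mm: the middle of the surface that is visible of it).
- robot.landmark_of(name, camera): "point" ([x, y, z] in m, in world coordinates, good to about 4 mm: a listed point, or the origin of a listed thing).
The state is a dict: "time": time; "joint_positions": joint angles; "qvel": joint speeds; "joint_torque": joint torques, N m; "tool_pos": TCP position; "ee_rot": TCP orientation; "wrist_force": force on the tool from outside, world axes, zero at the start; "wrist_torque": the same for the moment, N m; "width": finger opening in m.
Only numpy, scipy, OpenCV 4.12 (cv2) and the standard library are available. Lean on these libraries where they do the work, as an engineer would, in place of code of your own. Each camera call takes 0.05 s, during which the arm holds its last target.

## Working session

There is one attempt and no reset: what is moved stays moved. The work goes in short steps, Python scripts to look and compute and a shell command to move; the robot and the scene stay as the last step left them, time stands still between calls to the robot, and variables do not carry over. Pictures are saved under pics/ and viewed, and the job is handed in when it is done.

```bash
ls; mkdir -p pics; cat > h.py <<'E'
from bench import robot
import numpy as np, cv2
from scipy.spatial.transform import Rotation as R
def save(n,f):
    s=robot.snapshot(n); cv2.imwrite('pics/'+f,s['color']); return s
def pose():
    o=robot.get_obs(); return np.array(o['tool_pos']),R.from_euler('xyz',o['ee_rot']),o
def rel(p,Rt):
    "shift (mm) and rotvec(deg) from current measured pose to p,Rt"
    p0,R0,o=pose()
    return np.round(R0.inv().apply(np.array(p)-p0)*1000,1), np.round(np.degrees((R0.inv()*Rt).as_rotvec()),1)
def mk(yax,z):
    "tool z (pointing dir) and hint"
E
python3 - <<'E'
from h import *
o=robot.get_obs(); print(o)
for c in ['scene','side']:
    s=save(c,c+'0.png'); print(c,s['fx'],s['cx'],s['cy'],np.round(s['world_from_camera'],3).tolist())
    for n in ['corner_leg','corner_apex','nest','fences','keeper_knob','keeper_pivot','plunger_top','guard','offcut_mid','can','tape','driver']:
        r=robot.landmark_of(n,c); print(n,[(np.round(q['point'],3).tolist(),round(q['p'],2)) for q in r[:2]])
E
```

```text
pics
{'time': 0.0, 'joint_positions': array([-1.22614584e+00,  8.79477741e-02,  1.37222209e+00, -3.45495946e-05,
        1.68361521e+00, -1.03117034e-01]), 'qvel': array([-0.00208542,  0.00141678, -0.00109097,  0.00110518,  0.00061544,
       -0.00083193]), 'joint_torque': array([-6.09032140e-04, -3.40177524e+01, -3.02426398e+01,  7.18090148e-02,
        3.32228048e-02, -1.90115384e-04]), 'tool_pos': array([ 0.23791545, -0.49527232,  0.20432446]), 'ee_rot': array([-1.57060481,  0.0021843 , -1.12303245]), 'wrist_force': array([-0.4278247 , -1.16203626, -0.71376707]), 'wrist_torque': array([ 0.01927055,  0.01856656, -0.00771349]), 'width': 0.09394856775967819}
scene 503.80477859943744 315.3831447373497 203.95414146685386 [[0.843, 0.305, -0.443, 1.214], [0.538, -0.466, 0.703, -0.97], [0.009, -0.831, -0.557, 0.882], [0.0, 0.0, 0.0, 1.0]]
corner_leg [([0.585, 0.269, 0.014], 0.97), ([0.775, 0.198, 0.0], 0.61)]
corner_apex [([0.521, 0.272, 0.001], 0.66)]
nest []
fences [([0.541, -0.105, 0.02], 0.88)]
keeper_knob [([0.633, -0.15, 0.069], 0.5)]
keeper_pivot [([0.592, -0.144, 0.072], 0.53)]
pl
[... 370 characters left out ...]
0.581, 0.797, -1.087], [-0.005, -0.807, -0.59, 0.905], [0.0, 0.0, 0.0, 1.0]]
corner_leg [([0.589, 0.267, 0.014], 0.66)]
corner_apex [([0.523, 0.273, 0.004], 0.95)]
nest [([0.525, -0.118, 0.01], 0.69)]
fences [([0.54, -0.105, 0.021], 0.71)]
keeper_knob [([0.633, -0.149, 0.068], 0.67), ([0.541, -0.107, 0.024], 0.25)]
keeper_pivot [([0.589, -0.147, 0.073], 0.72), ([0.524, 0.271, -0.001], 0.63)]
plunger_top [([0.49, -0.16, 0.138], 0.64), ([0.445, -0.421, -0.004], 0.33)]
guard [([0.492, -0.158, 0.178], 0.65)]
offcut_mid [([0.805, -0.103, 0.016], 0.83)]
can [([0.771, 0.201, 0.004], 0.77)]
tape [([0.696, -0.361, 0.002], 0.68)]
driver [([0.447, -0.422, -0.004], 0.95), ([0.489, -0.158, 0.138], 0.22)]
```

View pics/scene0.png

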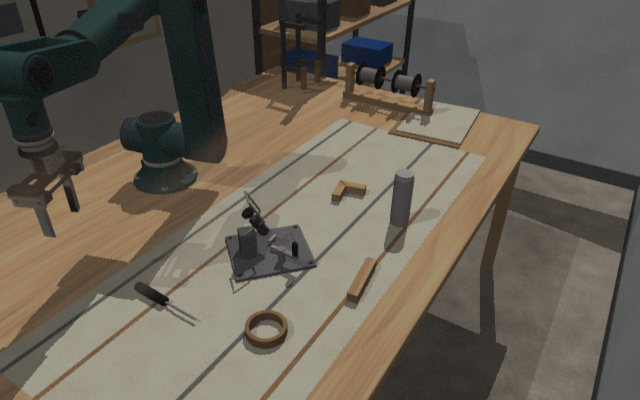

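View pics/side0.png

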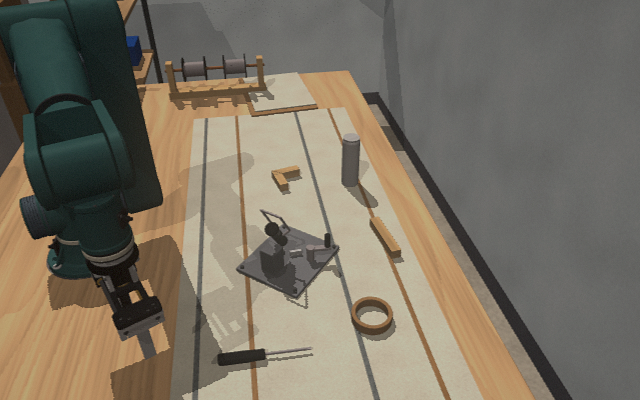

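```bash
cat >> h.py <<'E'
def proj(s,P):
    T=np.linalg.inv(np.array(s['world_from_camera'])); P=np.atleast_2d(P)
    c=P@T[:3,:3].T+T[:3,3]; return np.c_[s['fx']*c[:,0]/c[:,2]+s['cx'],s['fy']*c[:,1]/c[:,2]+s['cy']]
def wristcam(s,p,Rt):
    T=np.eye(4);T[:3,:3]=Rt.as_matrix();T[:3,3]=p; s['world_from_camera']=T@np.array(s['mount']); return s
def cornerpts(x,y,yaw,z):
    "outline of L"
    a=.09;w=.028;pts=np.array([[0,0],[a,0],[a,w],[w,w],[w,a],[0,a]])
    t=np.radians(yaw-45);M=np.array([[np.cos(t),-np.sin(t)],[np.sin(t),np.cos(t)]])
    q=pts@M.T+[x,y]; return np.c_[q,np.full(6,z)]
def draw(im,s,P,col=(0,0,255),closed=True,off=(0,0),k=1):
    q=((proj(s,P)-off+.5)*k*16-8).astype(np.int32)
    cv2.polylines(im,[q.reshape(-1,1,2)],closed,col,1,cv2.LINE_AA,4)
def crop(im,x0,y0,w,h,k): return cv2.resize(im[y0:y0+h,x0:x0+w],None,fx=k,fy=k,interpolation=cv2.INTER_CUBIC)
E
python3 - <<'E'
from h import *
out=[]
for c,(x0,y0,jx,jy) in dict(scene=(300,160,220,185),side=(240,145,230,205)).items():
    s=robot.snapshot(c); im=s['color']
    a=crop(im,x0,y0,100,60,4); draw(a,s,cornerpts(.522,.272,-36,.028),off=(x0,y0),k=4)
    b=crop(im,jx,jy,130,100,3); out.append(np.vstack([a,cv2.resize(b,(400,300))]))
cv2.imwrite('pics/z1.png',np.hstack(out))
print(np.round(robot.snapshot('wrist')['mount'],3), pose()[1].as_matrix().round(2))
E
```

```text
[[ 1.    -0.    -0.     0.001]
 [ 0.    -0.253  0.967 -0.178]
 [-0.001 -0.967 -0.253  0.074]
 [ 0.     0.     0.     1.   ]] [[ 0.43 -0.    0.9 ]
 [-0.9  -0.    0.43]
 [ 0.   -1.   -0.  ]]
```

View pics/z1.png

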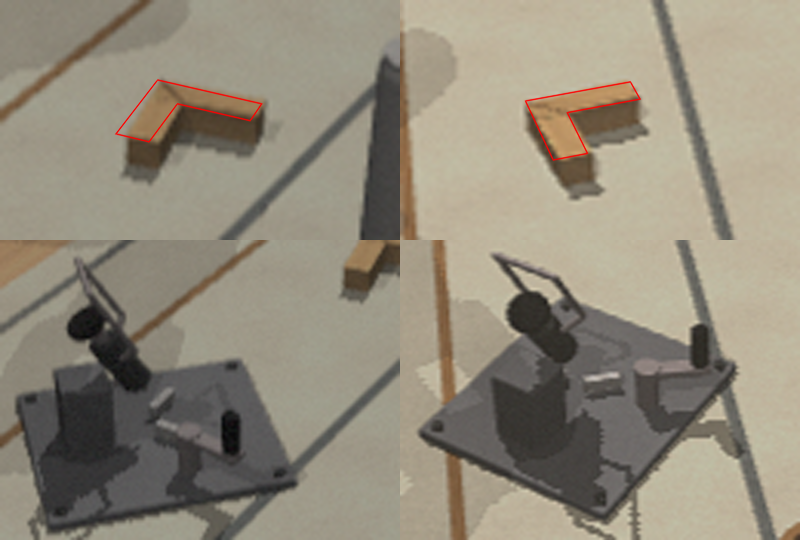

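```bash
python3 - <<'E'
from h import *
p,Rt,o=pose(); print(rel([.57,-.11,.33],Rt))
E
```

```text
(array([-204. , -124.5,  466.2]), array([0., 0., 0.]))
```

```bash
python3 -m creep '[[-24,-50,30,0,0,0,0],[-45,-70,85,0,0,0,0],[-68,-90,135,0,0,0,0],[-90,-110,185,0,0,0,0],[-114,-124,238,0,0,0,0]]' && python3 -m creep '[[-22,0,52,0,0,0,0],[-44,0,104,0,0,0,0],[-66,0,156,0,0,0,0],[-88,0,208,0,0,0,0],[-90,0,228,0,0,0,0]]'; python3 - <<'E'
from h import *
import pickle
p,Rt,o=pose(); print(o['time'],p)
s=save('wrist','w1.png'); s=wristcam(s,p,Rt); pickle.dump(s,open('w1.pkl','wb'))
for n in ['nest','fences','keeper_knob','keeper_pivot','plunger_top','guard']:
    r=robot.landmark_of(n,'wrist'); print(n,[(np.round(q['point'],4).tolist(),round(q['p'],2)) for q in r[:2]])
E
```

```text
time: 2.08
tool_pos: [0.4043, -0.2887, 0.3308]
ee_rot: [-1.57, -0.002, -1.124]
wrist_force: [0.7, 0.0, -0.8]
width: 0.094
time: 2.7
tool_pos: [0.5713, -0.1072, 0.329]
ee_rot: [-1.571, 0.001, -1.119]
wrist_force: [-0.7, -1.1, 0.3]
width: 0.0938
2.7 [ 0.57130235 -0.10719748  0.32903419]
nest [([0.5276, -0.1211, 0.01], 0.87)]
fences [([0.5404, -0.1078, 0.0111], 0.72)]
keeper_knob [([0.6356, -0.147, 0.068], 0.73)]
keeper_pivot [([0.5907, -0.1486, 0.0728], 0.95)]
plunger_top [([0.4928, -0.1577, 0.1408], 0.89)]
guard []
```

View pics/w1.png

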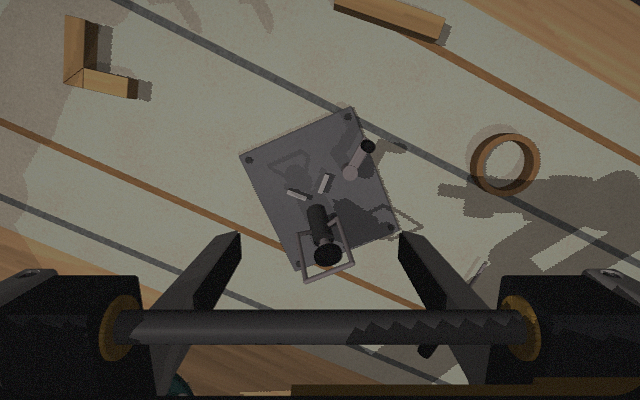

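```bash
cat >> h.py <<'E'
def back(s,uv,z):
    T=np.array(s['world_from_camera']); uv=np.atleast_2d(uv).astype(float)
    d=np.c_[(uv[:,0]-s['cx'])/s['fx'],(uv[:,1]-s['cy'])/s['fy'],np.ones(len(uv))]@T[:3,:3].T
    return T[:3,3]+d*((z-T[2,3])/d[:,2])[:,None]
E
python3 - <<'E'
from h import *
import pickle
s=pickle.load(open('w1.pkl','rb')); im=s['color']
P=back(s,[[239,155],[351,107],[403,230],[295,272]],.01); print(P.round(4))
for i in range(4):
    d=P[(i+1)%4]-P[i]; print(np.linalg.norm(d).round(4),np.degrees(np.arctan2(d[1],d[0])).round(2))
a=cv2.convertScaleAbs(crop(im,225,95,190,195,4),alpha=1.5,beta=20); cv2.imwrite('pics/w1z.png',a[:600])
b=crop(im,50,5,110,110,5); draw(b,s,cornerpts(.522,.272,-36,.028),off=(50,5),k=5); cv2.imwrite('pics/w1c.png',b)
E
```

```text
[[ 0.5354  0.0125  0.01  ]
 [ 0.6736 -0.1102  0.01  ]
 [ 0.5392 -0.2752  0.01  ]
 [ 0.3937 -0.1478  0.01  ]]
0.1849 -41.58
0.2128 -129.16
0.1934 138.8
0.2139 48.54
```

View pics/w1z.png

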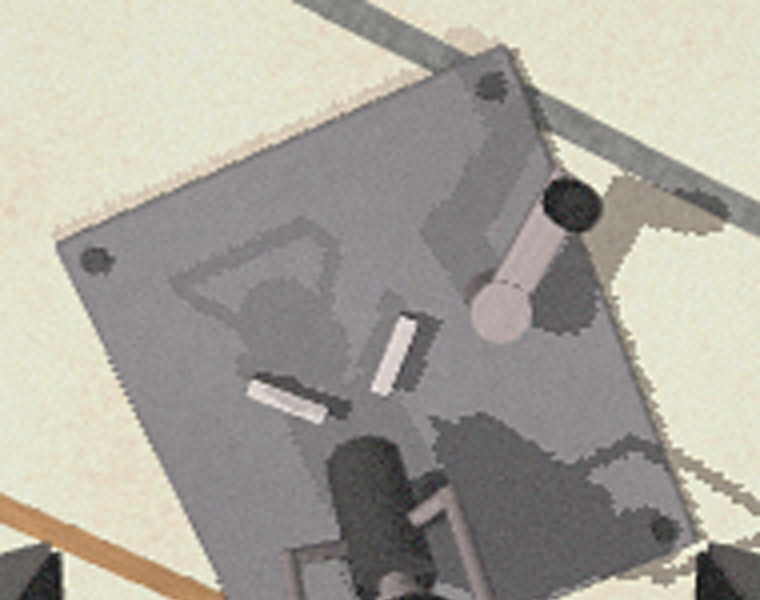

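View pics/w1c.png

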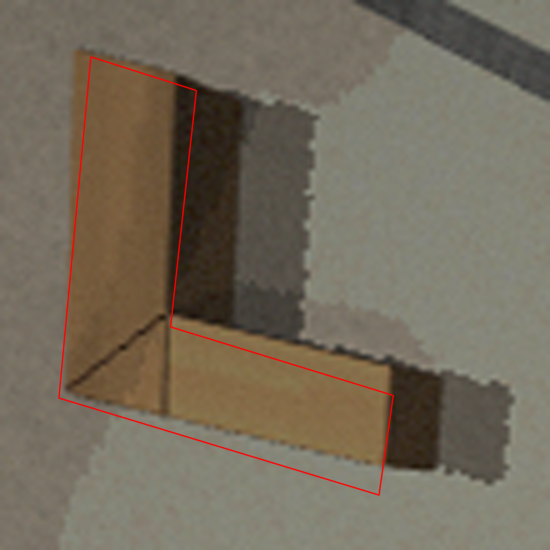

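```bash
python3 - <<'E'
from h import *
import pickle
s=pickle.load(open('w1.pkl','rb'))
def az(a): d=a[1]-a[0]; return np.degrees(np.arctan2(d[1],d[0])).round(2), (np.linalg.norm(d)*1000).round(1)
C=back(s,np.array([[66,390],[385,465],[390,364],[163,314],[175,73],[76,50]])/5+[50-.4,5-.4],.028)
print(C.round(4)); print(az(C[[0,1]]),az(C[[0,5]]),az(C[[3,2]]),az(C[[3,4]]),az(C[[5,4]]))
F=lambda l: back(s,np.array(l)/4+[225-.4,95-.4],.024)
for n,l in dict(Ai=[[330,405],[257,378]],Ao=[[323,422],[248,392]],Bi=[[371,388],[399,317]],Bo=[[391,396],[416,320]]).items():
    P=F(l); print(n,P.round(4).tolist(),az(P))
# intersection of inner faces from -> lines
def inter(P,Q):
    p,d=P[0,:2],P[1,:2]-P[0,:2]; q,e=Q[0,:2],Q[1,:2]-Q[0,:2]
    t=np.linalg.solve(np.c_[d,-e],q-p); return p+t[0]*d
for a,b in [('in','in')]:
    print(inter(F([[330,405],[257,378]]),F([[371,388],[399,317]])))
print('out',inter(F([[323,422],[248,392]]),F([[391,396],[416,320]])))
E
```

```text
[[0.5249 0.2706 0.028 ]
 [0.5447 0.1839 0.028 ]
 [0.5713 0.1907 0.028 ]
 [0.5563 0.2514 0.028 ]
 [0.6169 0.2646 0.028 ]
 [0.6107 0.29   0.028 ]]
(np.float64(-77.18), np.float64(89.0)) (np.float64(12.71), np.float64(88.0)) (np.float64(-76.17), np.float64(62.5)) (np.float64(12.33), np.float64(61.9)) (np.float64(-76.4), np.float64(26.1))
Ai [[0.5259, -0.1085, 0.024], [0.5233, -0.0787, 0.024]] (np.float64(94.99), np.float64(29.9))
Ao [[0.5186, -0.109, 0.024], [0.5168, -0.0779, 0.024]] (np.float64(93.36), np.float64(31.2))
Bi [[0.5389, -0.1199, 0.024], [0.5684, -0.1174, 0.024]] (np.float64(4.74), np.float64(29.6))
Bo [[0.5394, -0.1282, 0.024], [0.5702, -0.1237, 0.024]] (np.float64(8.22), np.float64(31.1))
[ 0.52699886 -0.12085682]
out [ 0.51990405 -0.13100619]
```

```bash
python3 - <<'E'
from h import *
yaw=np.radians(-77.2)
Rg=R.from_matrix(np.c_[[np.cos(yaw),np.sin(yaw),0],[0,0,-1],[-np.sin(yaw),np.cos(yaw),0]])
print(Rg.as_euler('xyz')); print(rel([.588,.271,.10],Rg))
E
```

```text
[-1.57079633  0.         -1.34739418]
(array([-336.7,  229.8,  181.8]), array([-0. , 12.8,  0. ]))
```

```bash
python3 -m creep '[[-50,0,27,0,0,0,0],[-100,0,54,0,4,0,0],[-150,30,81,0,8,0,0],[-200,60,108,0,12,0,0],[-245,90,132,0,12.8,0,0]]' && python3 - <<'E'
from h import *
yaw=np.radians(-77.2)
Rg=R.from_matrix(np.c_[[np.cos(yaw),np.sin(yaw),0],[0,0,-1],[-np.sin(yaw),np.cos(yaw),0]])
print(rel([.588,.271,.12],Rg))
E
```

```text
time: 3.68
tool_pos: [0.5827, 0.1682, 0.2397]
ee_rot: [-1.569, -0.0, -1.349]
wrist_force: [-0.1, 0.4, -0.3]
width: 0.0941
(array([-99.2, 119.7,  27.5]), array([-0.1, -0.1,  0. ]))
```

```bash
python3 -m creep '[[-35,40,10,0,0,0,0],[-70,80,20,0,0,0,0],[-99,119,27,0,0,0,0],[-99,120,27.5,0,0,0,0]]' && python3 - <<'E'
from h import *
p,Rt,o=pose()
s=wristcam(save('wrist','w2.png'),p,Rt); im=s['color']
draw(im,s,cornerpts(.524,.271,-32.2,.028)); 
draw(im,s,[[.588,.271,.028],p],(0,255,0))
cv2.imwrite('pics/w2.png',im)
yaw=np.radians(-77.2)
Rg=R.from_matrix(np.c_[[np.cos(yaw),np.sin(yaw),0],[0,0,-1],[-np.sin(yaw),np.cos(yaw),0]])
print(rel([.588,.271,.007],Rg))
E
```

```text
time: 4.18
tool_pos: [0.5848, 0.2701, 0.115]
ee_rot: [-1.579, -0.001, -1.345]
wrist_force: [0.2, -0.6, -0.5]
width: 0.0943
(array([ -1.4, 110.8,   2.2]), array([0.2, 0.1, 0.1]))
```

View pics/w2.png

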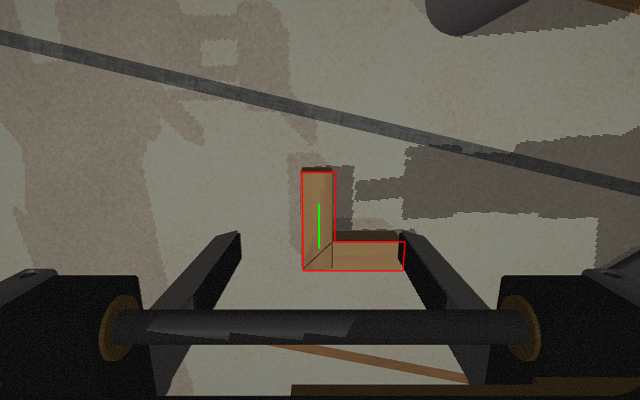

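```bash
python3 -m creep '[[-1.4,50,2,0,0,0,0],[-1.4,90,2,0,0,0,0],[-1.4,109,2,0,0,0,0],[-1.4,109,2,0,0,0,120],[-1.4,109,2,0,0,0,255]]' && python3 -m creep '[[0,0,0,0,0,0,255],[0,0,0,0,0,0,255],[0,0,0,0,0,0,255]]'
```

```text
time: 4.85
tool_pos: [0.5912, 0.2723, 0.0135]
ee_rot: [-1.566, 0.0, -1.347]
wrist_force: [-0.6, 0.0, 0.2]
width: 0.0775
time: 5.22
tool_pos: [0.5894, 0.2723, 0.0111]
ee_rot: [-1.57, 0.0, -1.346]
wrist_force: [-0.2, -0.4, -0.2]
width: 0.0473
```

```bash
python3 -m creep '[[0,0,0,0,0,0,255],[0,0,0,0,0,0,255],[0,0,0,0,0,0,255],[0,0,0,0,0,0,255]]'
```

```text
time: 5.72
tool_pos: [0.5891, 0.2722, 0.0105]
ee_rot: [-1.571, 0.0, -1.346]
wrist_force: [-0.7, -0.7, -0.1]
width: 0.0278
```

```bash
cat >> h.py <<'E'
N=np.array([.527,-.121]); TH=49.2
def tgt(lx,z,yaw=TH,ly=0,rx=.0549,ry=.0352):
    c,s=np.cos(np.radians(TH)),np.sin(np.radians(TH))
    q=N+np.array([[c,-s],[s,c]])@[rx+lx,ry+ly]
    t=np.radians(yaw-45)
    Rg=R.from_matrix(np.c_[[np.cos(t),np.sin(t),0],[0,0,-1],[-np.sin(t),np.cos(t),0]])
    return np.r_[q,z],Rg
E
python3 -m creep '[[0,-30,0,0,0,0,255],[0,-60,0,0,0,0,255],[0,-90,0,0,0,0,255],[0,-90,0,0,0,0,255]]'
python3 - <<'E'
from h import *
t=tgt(.012,.09); print(t[0],rel(*t),pose()[2]['width'])
E
```

```text
time: 6.22
tool_pos: [0.5911, 0.2728, 0.1037]
ee_rot: [-1.564, 0.001, -1.346]
wrist_force: [-0.3, 0.9, -1.8]
width: 0.0274
[ 0.54406761 -0.04735663  0.09      ] (array([ 301.6,   12.8, -117.1]), array([ -0.3, -81.3,   0.2])) 0.02742110939236142
```

```bash
python3 -m creep '[[38,0,-15,0,-10,0,255],[76,0,-30,0,-20,0,255],[114,0,-44,0,-30,0,255],[152,0,-59,0,-40,0,255],[185,0,-72,0,-50,0,255]]'
python3 - <<'E'
from h import *
t=tgt(.012,.09); print(rel(*t),pose()[2]['width'])
E
```

```text
time: 6.85
tool_pos: [0.5586, 0.0742, 0.0981]
ee_rot: [-1.573, 0.003, -0.468]
wrist_force: [-0.1, 0.0, -1.1]
width: 0.0279
(array([  42. ,    8.2, -115. ]), array([  0.1, -31. ,  -0.2])) 0.027879822055526395
```

```bash
python3 -m creep '[[12,0,-35,0,-10,0,255],[24,0,-70,0,-20,0,255],[36,0,-100,0,-29,0,255],[42,0,-115,0,-31,0,255],[42,0,-115,0,-31,0,255]]'
python3 - <<'E'
from h import *
t=tgt(.012,.09); print(rel(*t),pose()[2]['width'])
p,Rt,o=pose()
s=wristcam(save('wrist','w3.png'),p,Rt)
a=crop(s['color'],200,90,240,180,3); 
draw(a,s,cornerpts(*N,TH,.01),(0,0,255),off=(200,90),k=3)
# current corner
t=np.radians(TH);c,sn=np.cos(t),np.sin(t); ap=p[:2]-np.array([[c,-sn],[sn,c]])@[.0549,.0352]
draw(a,s,cornerpts(*ap,TH,p[2]+.0175),(0,255,0),off=(200,90),k=3)
cv2.imwrite('pics/w3.png',a); save('side','s3.png'); save('scene','c3.png')
E
```

```text
time: 7.48
tool_pos: [0.5438, -0.0465, 0.0985]
ee_rot: [-1.57, 0.003, 0.065]
wrist_force: [-0.4, -0.8, -1.6]
width: 0.0276
(array([ 0.2,  8.5, -0.9]), array([-0. , -0.5, -0.2])) 0.02763762737324566
```

View pics/w3.png

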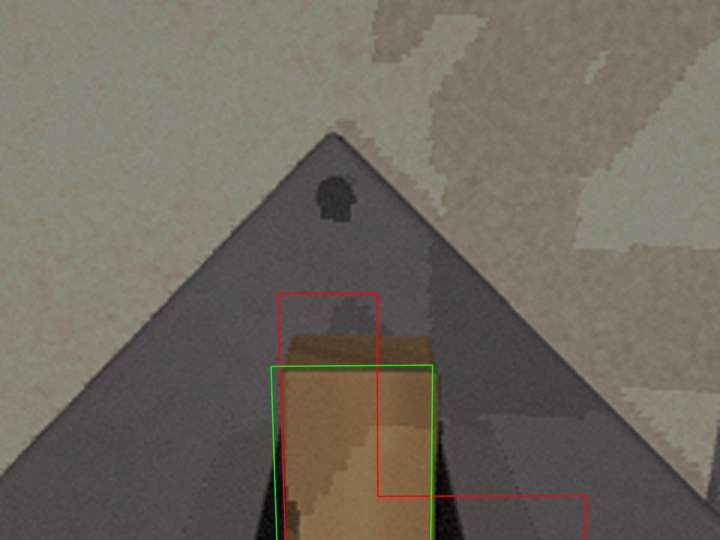

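View pics/s3.png

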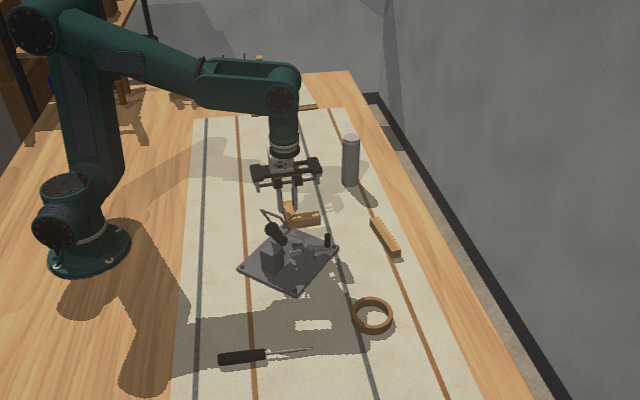

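```bash
python3 -m creep '[[0,40,0,0,0,0,255],[0,62,0,0,0,0,255],[0,72,0,0,0,0,255],[0,72,0,0,0,0,255]]'
python3 - <<'E'
from h import *
save('side','s4.png')
t=tgt(.012,.0205); print(rel(*t))
for c in ['scene','side']:
    s=robot.snapshot(c)
    a=cv2.convertScaleAbs(crop(s['color'],*((215,180) if c=='scene' else (230,190)),130,110,6),alpha=1.5,beta=15)
    off=(215,180) if c=='scene' else (230,190)
    draw(a,s,cornerpts(*N,TH,.038),(0,0,255),off=off,k=6); 
    cv2.imwrite(f'pics/{c}4.png',cv2.resize(a,None,fx=.75,fy=.75))
E
```

```text
time: 8.12
tool_pos: [0.5448, -0.0451, 0.028]
ee_rot: [-1.57, 0.001, 0.068]
wrist_force: [0.3, -1.3, -0.1]
width: 0.0277
(array([-1.6,  8.5, -1.9]), array([ 0. , -0.3,  0. ]))
```

View pics/side4.png

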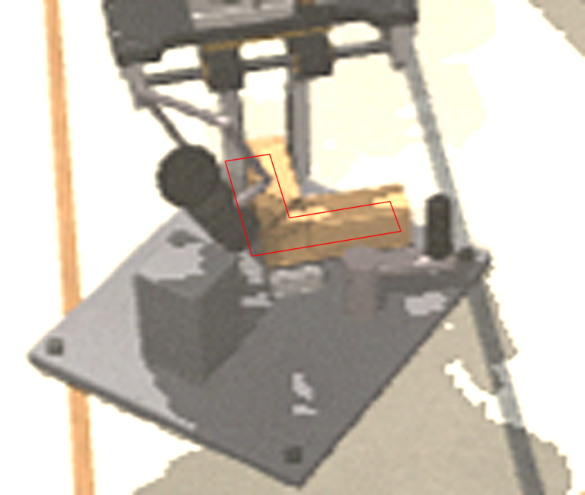

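View pics/scene4.png

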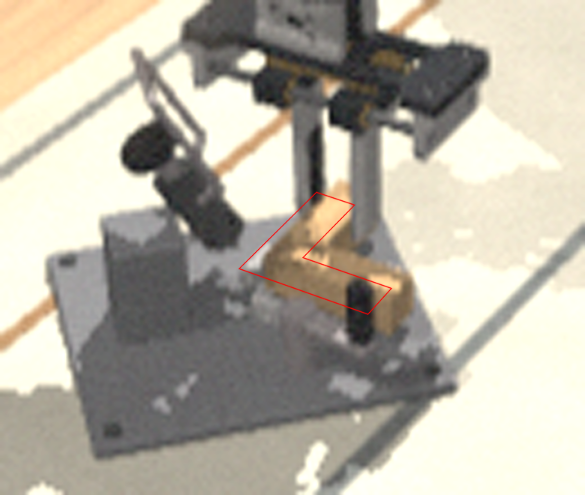

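```bash
python3 -m creep '[[0,4,0,0,0,0,255],[0,8,0,0,0,0,255],[0,8,0,0,0,0,255],[0,8,0,0,0,0,255]]'
```

```text
time: 8.78
tool_pos: [0.545, -0.0458, 0.0205]
ee_rot: [-1.571, 0.0, 0.067]
wrist_force: [-0.3, -0.0, -1.1]
width: 0.0278
```

```bash
python3 -m creep '[[-2,0.5,-2,0,0,0,255],[-4,0.5,-4,0,0,0,255],[-6,0.5,-6,0,0,0,255],[-7,0.5,-7,0,0,0,255],[-7,0.5,-7,0,0,0,255]]'; python3 -m creep '[[-1,0,-1,0,0,0,255],[-2,0,-2,0,0,0,255],[-2,0,-2,0,0,0,255]]'
```

```text
time: 9.4
tool_pos: [0.5387, -0.0534, 0.0204]
ee_rot: [-1.571, -0.0, 0.067]
wrist_force: [0.5, 0.7, 2.6]
width: 0.0278
time: 9.78
tool_pos: [0.5377, -0.0541, 0.0205]
ee_rot: [-1.569, -0.003, 0.068]
wrist_force: [3.1, 4.7, 1.5]
width: 0.0275
```

```bash
python3 -m creep '[[-1,0,-1,0,0,0,255],[-2,0,-2,0,0,0,255],[-2,0,-2,0,0,0,255]]'; python3 - <<'E'
from h import *
p,Rt,o=pose();print(o['wrist_force'],o['wrist_torque'],o['tool_pos'])
for c,off in dict(scene=(215,180),side=(230,190)).items():
    s=robot.snapshot(c)
    a=cv2.convertScaleAbs(crop(s['color'],*off,130,110,6),alpha=1.5,beta=15)
    draw(a,s,cornerpts(*N,TH,.038),(0,0,255),off=off,k=6); 
    cv2.imwrite(f'pics/{c}5.png',cv2.resize(a,None,fx=.75,fy=.75))
    for n in ['corner_apex','corner_leg','nest']:
        r=robot.landmark_of(n,c); print(c,n,[(np.round(q['point'],4).tolist(),round(q['p'],2)) for q in r[:2]])
E
```

```text
time: 10.15
tool_pos: [0.5368, -0.0542, 0.0207]
ee_rot: [-1.565, -0.005, 0.069]
wrist_force: [4.2, 9.5, 1.8]
width: 0.0276
[4.16022141 9.54069296 1.80898706] [ 1.58164342 -0.99442183  0.42368642] [ 0.53675399 -0.05424466  0.02072829]
scene corner_apex [([0.5248, -0.1213, 0.0092], 0.81), ([0.5412, -0.1069, 0.0181], 0.27)]
scene corner_leg [([0.5377, -0.0601, 0.0246], 0.78), ([0.6322, -0.1471, 0.0713], 0.57)]
scene nest [([0.5252, -0.1189, 0.01], 0.89)]
side corner_apex [([0.4882, -0.1585, 0.135], 0.43)]
side corner_leg [([0.5378, -0.0601, 0.026], 0.68)]
side nest [([0.5233, -0.1149, 0.0104], 0.74)]
```

View pics/side5.png

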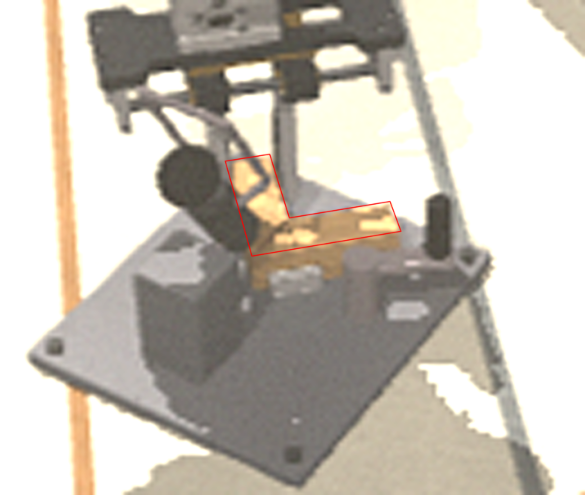

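View pics/scene5.png

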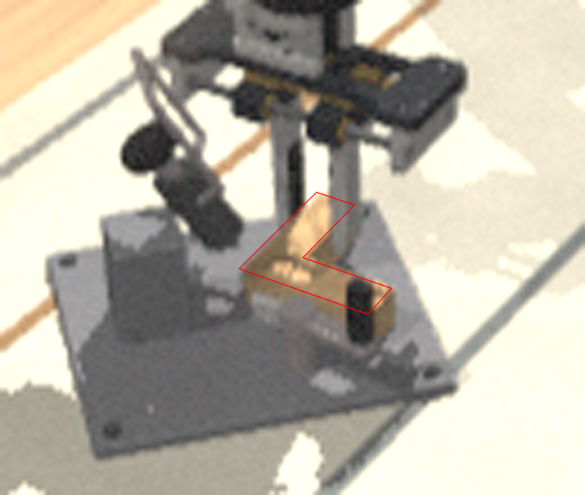

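```bash
python3 -m creep '[[-1,0,0.5,0,0,0,255],[-2,0,0.5,0,0,0,255],[-2,0,0.5,0,0,0,255],[-2,0,0.5,0,0,0,255]]'
```

```text
time: 11.05
tool_pos: [0.5343, -0.0544, 0.0206]
ee_rot: [-1.566, -0.004, 0.069]
wrist_force: [3.7, 7.7, 1.8]
width: 0.0275
```

```bash
python3 -m creep '[[-0.5,0,0.5,0,0,0,255],[-1,0,0.5,0,0,0,255],[-1,0,0.5,0,0,0,255],[-1,0,0.5,0,0,0,255]]'; python3 - <<'E'
from h import *
p,Rt,o=pose();print(o['wrist_force'],o['wrist_torque'],o['tool_pos'])
s=wristcam(save('wrist','w6.png'),p,Rt)
a=crop(s['color'],200,90,240,180,3); 
draw(a,s,cornerpts(*N,TH,.038),(0,0,255),off=(200,90),k=3)
cv2.imwrite('pics/w6.png',a)
E
```

```text
time: 11.55
tool_pos: [0.5338, -0.0544, 0.0206]
ee_rot: [-1.567, -0.005, 0.069]
wrist_force: [4.8, 6.3, 1.8]
width: 0.0277
[4.83156219 6.25055189 1.76062331] [ 1.22791477 -1.02459298  0.34158194] [ 0.53377397 -0.05444991  0.02062096]
```

View pics/w6.png

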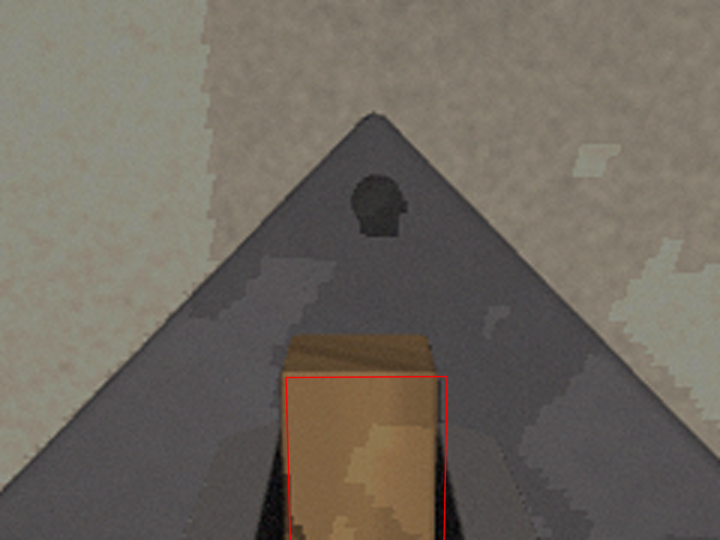

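```bash
python3 -m creep '[[-0.7,0,0,0,0,0,255],[-1.5,0,0,0,0,0,255],[-1.5,0,0,0,0,0,255],[-1.5,0,0,0,0,0,255]]'
```

```text
time: 12.1
tool_pos: [0.5338, -0.0545, 0.0208]
ee_rot: [-1.568, -0.008, 0.069]
wrist_force: [8.7, 7.2, -0.8]
width: 0.0274
```

```bash
python3 -m creep '[[2,0,1,0,0,0,255],[2,0,1,0,0,0,255]]'; python3 -m creep '[[0,0,0,0,0,0,170],[0,0,0,0,0,0,150],[0,0,0,0,0,0,100],[0,0,0,0,0,0,60],[0,0,0,0,0,0,0]]'
```

```text
time: 12.35
tool_pos: [0.5339, -0.0543, 0.0205]
ee_rot: [-1.569, -0.004, 0.069]
wrist_force: [4.2, 4.5, 0.9]
width: 0.0278
time: 12.98
tool_pos: [0.532, -0.0557, 0.0199]
ee_rot: [-1.571, 0.0, 0.067]
wrist_force: [-0.5, 0.4, -0.5]
width: 0.0654
```

```bash
python3 -m creep '[[0,0,0,0,0,0,0],[0,-20,0,0,0,0,60],[0,-60,0,0,0,0,60],[0,-110,0,0,0,0,60],[0,-160,0,0,0,0,60]]'
```

```text
time: 13.6
tool_pos: [0.5319, -0.0556, 0.1814]
ee_rot: [-1.571, 0.0, 0.067]
wrist_force: [0.5, 0.7, 0.4]
width: 0.0718
```

```bash
python3 -m creep '[[0,-40,0,0,0,0,120],[0,-80,20,0,0,0,255],[0,-80,20,0,0,0,255]]'; python3 - <<'E'
from h import *
import pickle
p,Rt,o=pose();print(p)
s=wristcam(save('wrist','w7.png'),p,Rt); pickle.dump(s,open('w7.pkl','wb')); im=s['color'].copy()
for n in ['nest','corner_apex','corner_leg','keeper_knob','keeper_pivot','plunger_top','guard']:
    r=robot.landmark_of(n,'wrist'); print(n,[(np.round(q['point'],4).tolist(),round(q['p'],2)) for q in r[:2]])
draw(im,s,cornerpts(*N,TH,.038)); cv2.imwrite('pics/w7.png',cv2.convertScaleAbs(im,alpha=1.4,beta=10))
E
```

```text
time: 13.98
tool_pos: [0.5325, -0.0351, 0.2646]
ee_rot: [-1.573, -0.008, 0.069]
wrist_force: [-0.7, -0.3, 0.1]
width: 0.0452
[ 0.532483   -0.03514031  0.26459827]
nest [([0.5271, -0.119, 0.0092], 0.67)]
corner_apex [([0.5237, -0.1196, 0.0118], 0.83)]
corner_leg [([0.5349, -0.0589, 0.0236], 0.62)]
keeper_knob []
keeper_pivot [([0.5891, -0.1491, 0.0704], 0.65)]
plunger_top [([0.4923, -0.1574, 0.1424], 0.57)]
guard []
```

View pics/w7.png

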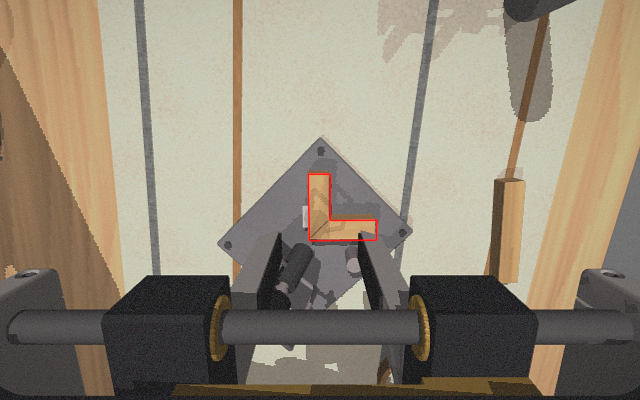

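```bash
python3 - <<'E'
from h import *
import pickle
s=pickle.load(open('w1.pkl','rb'))
print(back(s,[367.6,145.9],.09), back(s,[225+501/4-.4,95+312/4-.4],.05))
s=pickle.load(open('w7.pkl','rb')); a=crop(s['color'],240,230,140,80,5); cv2.imwrite('pics/w7k.png',a)
t=np.radians(TH-90)
Rk=R.from_matrix(np.c_[[np.cos(t),np.sin(t),0],[0,0,-1],[-np.sin(t),np.cos(t),0]])
print(rel([.634,-.148,.12],Rk))
E
```

```text
[[ 0.63470611 -0.1456832   0.09      ]] [[ 0.58978709 -0.14730899  0.05      ]]
(array([  96.3,  138.2, -118.9]), array([ 0. , 44.6, -0.2]))
```

```bash
python3 -m creep '[[20,20,-24,0,10,0,130],[40,40,-48,0,20,0,130],[60,60,-72,0,30,0,130],[80,80,-96,0,40,0,130],[96,105,-119,0,44.6,0,130]]'; python3 - <<'E'
from h import *
t=np.radians(TH-90)
Rk=R.from_matrix(np.c_[[np.cos(t),np.sin(t),0],[0,0,-1],[-np.sin(t),np.cos(t),0]])
print(rel([.634,-.147,.058],Rk))
E
```

```text
time: 15.0
tool_pos: [0.6353, -0.149, 0.1539]
ee_rot: [-1.571, 0.0, -0.715]
wrist_force: [0.7, 0.9, 0.1]
width: 0.0456
(array([-2.3, 95.9,  0.6]), array([ 0. , -0.1, -0. ]))
```

```bash
python3 -m creep '[[-2,20,0.6,0,0,0,130],[-2,45,0.6,0,0,0,130],[-2,45,0.6,0,0,0,130]]'; python3 - <<'E'
from h import *
p,Rt,o=pose(); print(rel([.634,-.147,.058],Rt))
s=wristcam(save('wrist','w8.png'),p,Rt); save('side','s8.png')
cv2.imwrite('pics/w8.png',crop(s['color'],200,150,240,150,3))
print(robot.landmark_of('keeper_knob','side')[:2])
E
```

```text
time: 15.38
tool_pos: [0.6315, -0.1458, 0.1063]
ee_rot: [-1.574, 0.007, -0.711]
wrist_force: [0.5, 0.1, -0.8]
width: 0.0465
(array([ 3. , 48.3,  0.9]), array([0., 0., 0.]))
[{'point': [0.637, -0.1482, 0.068], 'p': 0.61}]
```

View pics/w8.png

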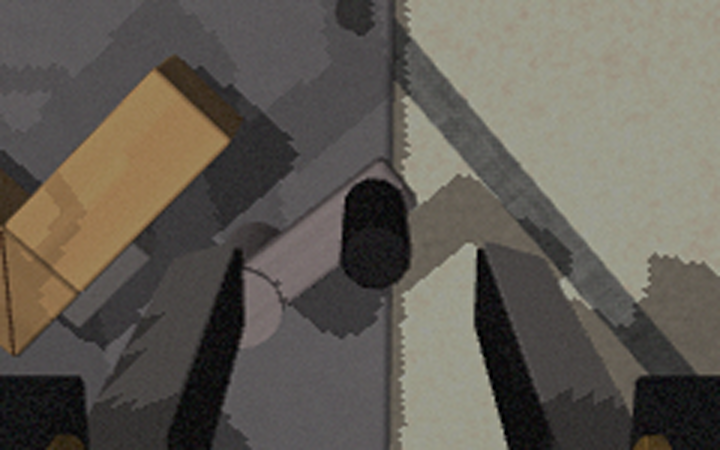

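View pics/s8.png

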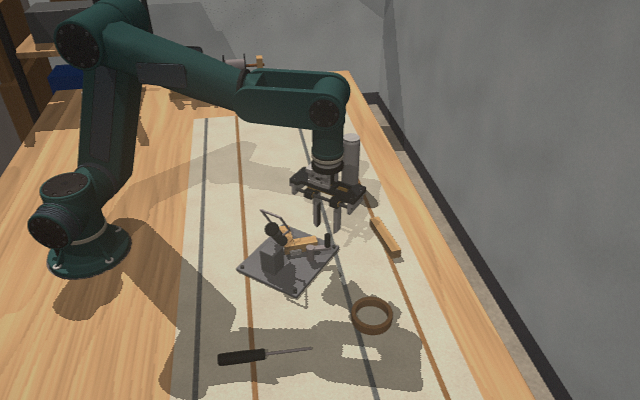

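```bash
python3 -m creep '[[2.5,20,0.9,0,0,0,130],[2.5,40,0.9,0,0,0,130],[2.5,46,0.9,0,0,0,130],[2.5,46,0.9,0,0,0,220],[2.5,46,0.9,0,0,0,220]]';python3 -m creep '[[0,0,0,0,0,0,255],[0,0,0,0,0,0,255],[0,0,0,0,0,0,255],[0,0,0,0,0,0,255]]'
```

```text
time: 16.15
tool_pos: [0.6364, -0.1473, 0.0647]
ee_rot: [-1.57, -0.001, -0.711]
wrist_force: [-0.3, 0.4, 1.2]
width: 0.0292
time: 16.65
tool_pos: [0.6358, -0.147, 0.0649]
ee_rot: [-1.571, 0.0, -0.711]
wrist_force: [-2.7, 2.2, 4.8]
width: 0.0156
```

```bash
python3 - <<'E'
import numpy as np
r=45;pv=np.array([590,-147.5]);a0=np.degrees(np.arctan2(.5,45))
y=np.radians(-40.7)
for a in [10,20,30,40,50,60,70,80,90,95]:
    d=r*(np.array([np.cos(np.radians(a)),np.sin(np.radians(a))])-np.array([1,.01]))
    print(a,(d@[np.cos(y),np.sin(y)]).round(1),(d@[-np.sin(y),np.cos(y)]).round(1))
E
```

```text
10 -5.3 5.1
20 -11.8 9.6
30 -18.9 12.8
40 -26.6 14.7
50 -34.4 15.3
60 -42.2 14.5
70 -49.7 12.4
80 -56.8 9.0
90 -63.2 4.4
95 -66.0 1.7
```

```bash
python3 -m creep '[[-5.3,0,5.1,0,0,0,255],[-11.8,0,9.6,0,0,0,255],[-18.9,0,12.8,0,0,0,255],[-26.6,0,14.7,0,0,0,255],[-26.6,0,14.7,0,0,0,255]]'
```

```text
time: 17.27
tool_pos: [0.632, -0.1177, 0.065]
ee_rot: [-1.56, -0.012, -0.71]
wrist_force: [12.0, 0.6, -3.9]
width: 0.0154
```

```bash
python3 -m creep '[[0,0,0,0,0,0,255]]'; python3 - <<'E'
from h import *
p,Rt,o=pose()
print(o['wrist_force'],o['wrist_torque'],p)
s=save('wrist','w9.png'); cv2.imwrite('pics/w9.png',crop(s['color'],200,150,240,150,3))
for c in ['wrist','side']:
    s=robot.snapshot(c)
    for n in ['keeper_knob','keeper_pivot']:
        print(c,n,[(np.round(q['point'],4).tolist(),round(q['p'],2)) for q in robot.landmark_of(n,c)[:2]])
E
```

```text
time: 17.4
tool_pos: [0.632, -0.1178, 0.0651]
ee_rot: [-1.561, -0.012, -0.71]
wrist_force: [12.0, 1.2, -2.7]
width: 0.015
[12.04038774  1.23526106 -2.69426018] [ 0.28000919 -2.1877335   0.29435314] [ 0.63198206 -0.11776017  0.06505423]
wrist keeper_knob [([0.6286, -0.1197, 0.0697], 0.61)]
wrist keeper_pivot []
side keeper_knob [([0.628, -0.1244, 0.0679], 0.64), ([0.7747, 0.2006, 0.0028], 0.46)]
side keeper_pivot [([0.5885, -0.1493, 0.0727], 0.45)]
```

View pics/w9.png

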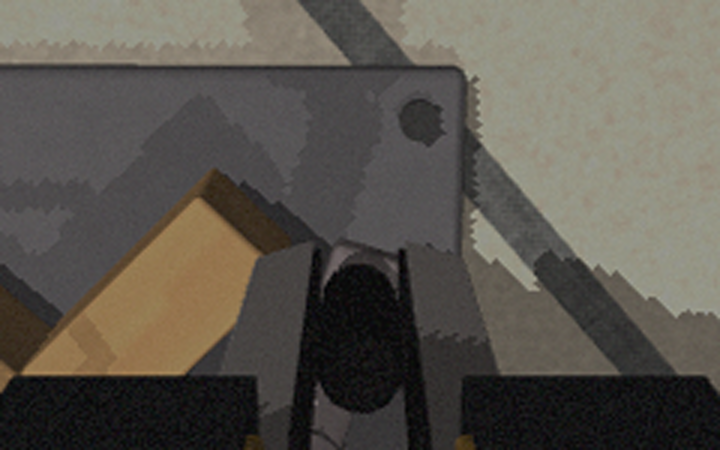

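```bash
python3 -m creep '[[-7.8,0,0.6,0,0,0,255],[-15.6,0,-0.2,0,0,0,255],[-23.1,0,-2.3,0,0,0,255],[-30.2,0,-5.7,0,0,0,255],[-30.2,0,-5.7,0,0,0,255]]'
```

```text
time: 18.38
tool_pos: [0.6035, -0.0921, 0.0652]
ee_rot: [-1.55, 0.004, -0.707]
wrist_force: [7.0, 23.8, 3.0]
width: 0.0094
```

```bash
python3 - <<'E'
from h import *
p,Rt,o=pose()
print(o['wrist_force'],o['wrist_torque'],p,o['width'])
s=save('wrist','w10.png'); cv2.imwrite('pics/w10.png',crop(s['color'],200,150,240,150,3))
for c in ['wrist','side','scene']:
    s=save(c,c+'10f.png')
    for n in ['keeper_knob','corner_apex','corner_leg']:
        print(c,n,[(np.round(q['point'],4).tolist(),round(q['p'],2)) for q in robot.landmark_of(n,c)[:2]])
    if c=='side': cv2.imwrite('pics/s10.png',cv2.convertScaleAbs(crop(s['color'],240,150,120,100,6),alpha=1.3))
E
```

```text
[ 6.96106054 23.76345646  2.9727425 ] [ 4.05757724 -1.20699342 -0.0209047 ] [ 0.6034507  -0.09213537  0.06515958] 0.009361275715494935
wrist keeper_knob [([0.5953, -0.1018, 0.067], 0.77)]
wrist corner_apex []
wrist corner_leg [([0.5359, -0.058, 0.0204], 0.71)]
side keeper_knob [([0.5966, -0.1057, 0.0675], 0.75)]
side corner_apex [([0.5225, -0.1206, 0.0093], 0.83)]
side corner_leg [([0.536, -0.0592, 0.027], 0.71), ([0.7703, 0.2011, 0.0009], 0.47)]
scene keeper_knob [([0.5922, -0.1039, 0.0683], 0.62)]
scene corner_apex [([0.5218, -0.1213, 0.012], 0.82), ([0.699, -0.3608, -0.0008], 0.67)]
scene corner_leg [([0.5345, -0.0591, 0.0237], 0.92), ([0.4486, -0.4237, -0.0014], 0.71)]
```

View pics/w10.png

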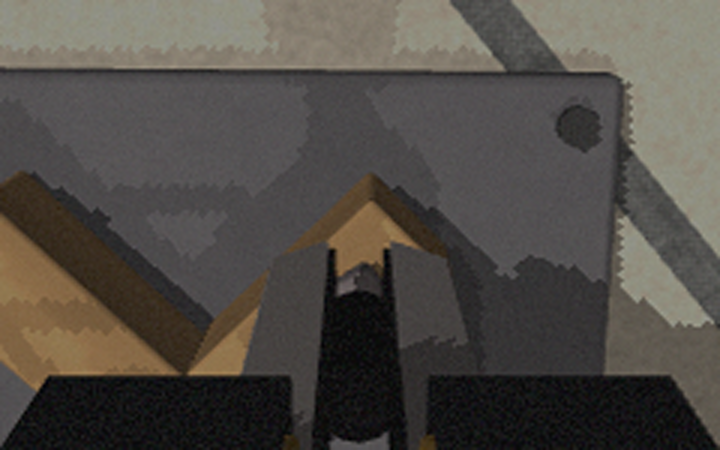

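View pics/s10.png

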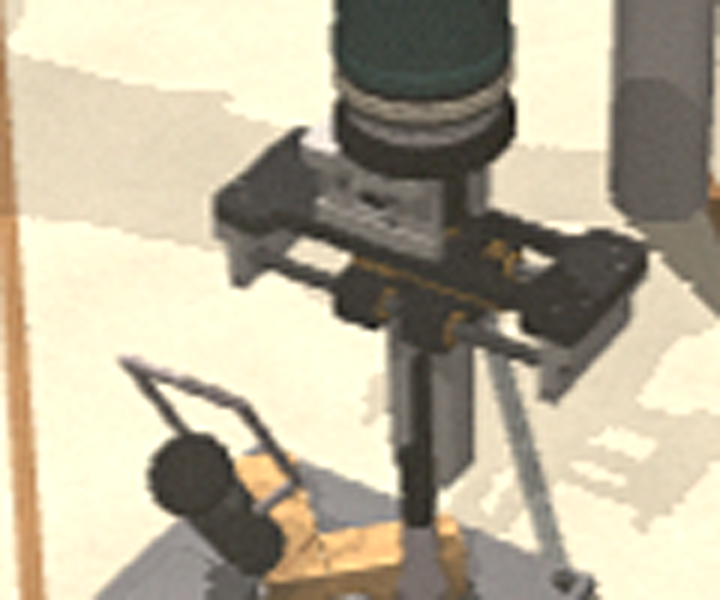

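```bash
python3 -m creep '[[0,0,0,0,0,0,160],[0,0,0,0,0,0,150],[0,0,0,0,0,0,150]]'; python3 - <<'E'
from h import *
p,Rt,o=pose(); print(o['wrist_force'],o['width'])
robot.snapshot('wrist'); r=robot.landmark_of('keeper_knob','wrist')[:1];print(r)
robot.snapshot('side'); r=robot.landmark_of('keeper_knob','side')[:1];print(r)
print(rel([.5945,-.1035,.062],Rt))
E
```

```text
time: 19.4
tool_pos: [0.6005, -0.1004, 0.0644]
ee_rot: [-1.566, -0.001, -0.709]
wrist_force: [0.7, 0.7, 0.9]
width: 0.0354
[0.73577602 0.68960639 0.93172502] 0.03543411475235594
[{'point': [0.5885, -0.0998, 0.0643], 'p': 0.9}]
[{'point': [0.5872, -0.1026, 0.0684], 'p': 0.51}]
(array([-3.4,  1.6, -2.8]), array([ 0.3, -0.1, -0. ]))
```

```bash
python3 -m creep '[[-4,0,-4,0,0,0,150],[-9,0,-9,0,0,0,150],[-9,0,-9,0,0,0,200],[-9,0,-9,0,0,0,255],[-9,0,-9,0,0,0,255]]'; python3 -m creep '[[0,0,0,0,0,0,255],[0,0,0,0,0,0,255]]'
```

```text
time: 20.23
tool_pos: [0.5857, -0.1029, 0.0642]
ee_rot: [-1.57, 0.003, -0.711]
wrist_force: [-1.6, 4.1, 2.0]
width: 0.0154
time: 20.48
tool_pos: [0.5857, -0.1029, 0.0641]
ee_rot: [-1.57, 0.002, -0.711]
wrist_force: [-2.2, 4.3, 2.2]
width: 0.0156
```

Gripped squarely; now push it on towards −x to feel the stop.

```bash
python3 -m creep '[[-1.5,0,-1.3,0,0,0,255],[-3,0,-2.6,0,0,0,255],[-3,0,-2.6,0,0,0,255]]'; python3 -m creep '[[-1.5,0,-1.3,0,0,0,255],[-3,0,-2.6,0,0,0,255],[-3,0,-2.6,0,0,0,255]]'
```

```text
time: 20.85
tool_pos: [0.5847, -0.103, 0.0642]
ee_rot: [-1.566, -0.003, -0.71]
wrist_force: [5.9, 4.7, -1.2]
width: 0.0155
time: 21.22
tool_pos: [0.5846, -0.1031, 0.0643]
ee_rot: [-1.56, -0.01, -0.71]
wrist_force: [15.3, 4.8, -7.6]
width: 0.0153
```

```bash
python3 -m creep '[[4,0,3.5,0,0,0,255],[4,0,3.5,0,0,0,180],[4,0,3.5,0,0,0,140],[4,0,3.5,0,0,0,140],[4,0,3.5,0,0,0,140]]'; python3 -m creep '[[0,-30,0,0,0,0,140],[0,-80,0,0,0,0,200],[0,-130,30,0,0,0,255],[0,-170,60,0,0,0,255],[0,-170,60,0,0,0,255]]'; python3 - <<'E'
from h import *
import pickle
p,Rt,o=pose(); s=wristcam(save('wrist','w11.png'),p,Rt); pickle.dump(s,open('w11.pkl','wb'));print(p)
for n in ['keeper_knob','keeper_pivot','corner_apex','corner_leg','nest','plunger_top','guard']:
    print(n,[(np.round(q['point'],4).tolist(),round(q['p'],2)) for q in robot.landmark_of(n,'wrist')[:1]])
E
```

```text
time: 21.85
tool_pos: [0.5834, -0.1046, 0.0641]
ee_rot: [-1.571, -0.0, -0.711]
wrist_force: [0.7, -0.6, 0.3]
width: 0.0422
time: 22.48
tool_pos: [0.6252, -0.0578, 0.2389]
ee_rot: [-1.566, -0.008, -0.709]
wrist_force: [-0.9, 0.0, 0.2]
width: 0.0053
[ 0.62522067 -0.05776003  0.23888408]
keeper_knob [([0.5895, -0.1029, 0.0665], 0.49)]
keeper_pivot []
corner_apex [([0.5263, -0.1229, 0.0104], 0.63)]
corner_leg [([0.5381, -0.0561, 0.0213], 0.57)]
nest [([0.802, -0.0961, 0.0142], 0.72)]
plunger_top []
guard []
```

View pics/w11.png

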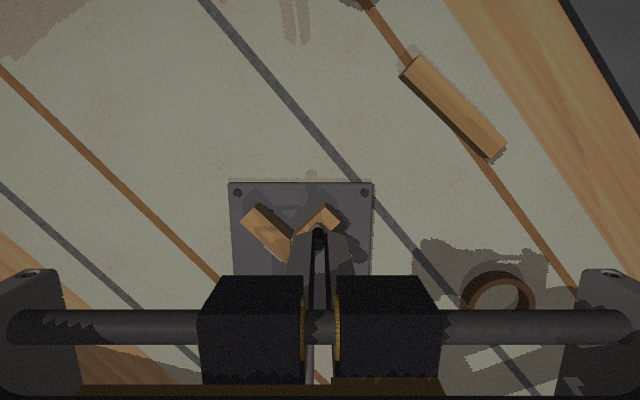

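```bash
cat >> h.py <<'E'
TOP=np.array([.4907,-.1585,.1405]); th=np.radians(TH)
A=np.array([-.5*np.cos(th),-.5*np.sin(th),.75**.5]); F=np.array([.75**.5*np.cos(th),.75**.5*np.sin(th),.5])
RP=R.from_matrix(np.c_[np.cross(-A,F),-A,F])
E
python3 - <<'E'
from h import *
p,Rt,o=pose()
print(RP.as_matrix().round(2),Rt.as_matrix().round(2))
print(rel(p+[0,0,.09],RP)); print(rel(TOP+.18*A,RP),TOP+.18*A)
E
```

```text
[[ 0.76  0.33  0.57]
 [-0.65  0.38  0.66]
 [ 0.   -0.87  0.5 ]] [[ 0.76 -0.    0.65]
 [-0.65  0.    0.76]
 [-0.   -1.   -0.  ]]
(array([ -0.2, -90. ,  -0.1]), array([30.1, -0. , -0.1]))
(array([ -34.6,  -63.4, -251. ]), array([30.1, -0. , -0.1])) [ 0.43189215 -0.22662956  0.29638457]
```

```bash
python3 -m creep '[[0,-55,-20,0,0,0,255],[-7,-90,-65,10,0,0,255],[-14,-95,-115,20,0,0,255],[-22,-90,-165,30,0,0,255],[-30,-80,-210,30,0,0,255]]'; python3 - <<'E'
from h import *
print(rel(TOP+.16*A,RP), pose()[2]['joint_positions'].round(2))
E
```

```text
time: 23.5
tool_pos: [0.4595, -0.2008, 0.312]
ee_rot: [-1.046, 0.003, -0.718]
wrist_force: [-0.0, -0.9, -0.6]
width: 0.0006
(array([ -3.8,  14.7, -40.4]), array([-0.1, -0.3,  0. ])) [-0.89 -0.07  1.42  0.54  1.86 -0.03]
```

```bash
python3 -m creep '[[-2,5,-20,0,0,0,255],[-4,15,-40,0,0,0,255],[-4,45,-40,0,0,0,255],[-4,65,-40,0,0,0,255],[-4,65,-40,0,0,0,255]]'; python3 - <<'E'
from h import *
p,Rt,o=pose()
print(rel(TOP,RP),(RP.inv().apply(p-TOP)*1000).round(1))
s=wristcam(save('wrist','w12.png'),p,Rt)
for c in ['wrist','side','scene']:
    s=robot.snapshot(c)
    for n in ['plunger_top','guard']:
        print(c,n,[(np.round(q['point'],4).tolist(),round(q['p'],2)) for q in robot.landmark_of(n,c)[:1]])
    if c!='wrist':
        x,y=(190,130) if c=='scene' else (210,130)
        cv2.imwrite(f'pics/{c}12.png',cv2.convertScaleAbs(crop(s['color'],x,y,130,110,5),alpha=1.3))
E
```

```text
time: 24.12
tool_pos: [0.4576, -0.1963, 0.2359]
ee_rot: [-1.047, 0.004, -0.711]
wrist_force: [-0.4, 0.2, 0.2]
width: 0.0004
(array([  0.8, 107.7,  -4.2]), array([-0. , -0.1, -0.2])) [  -0.3 -107.7    4.2]
wrist plunger_top [([0.4923, -0.161, 0.1398], 0.87)]
wrist guard [([0.4958, -0.1525, 0.1855], 0.83)]
side plunger_top [([0.4887, -0.1607, 0.1379], 0.42)]
side guard [([0.4925, -0.1575, 0.1794], 0.74)]
scene plunger_top []
scene guard [([0.4898, -0.1549, 0.1779], 0.75)]
```

View pics/w12.png

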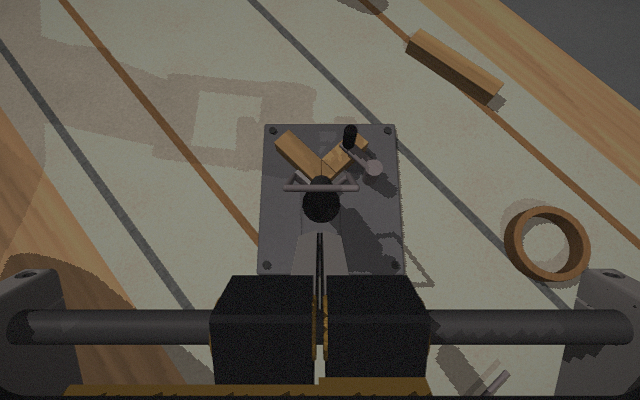

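View pics/side12.png

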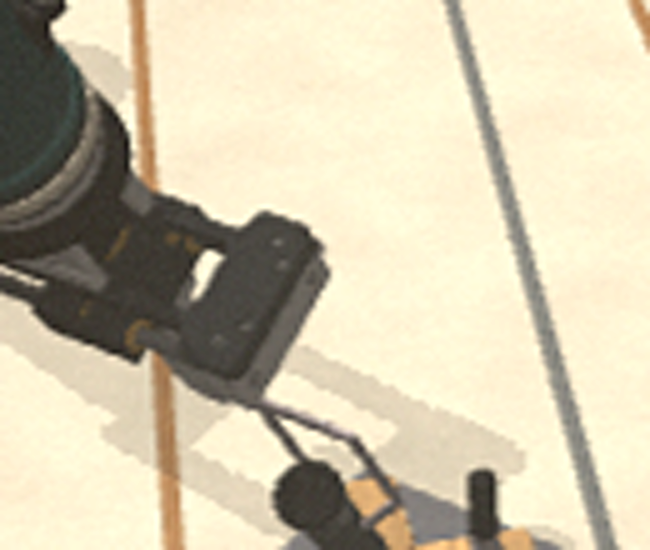

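View pics/scene12.png

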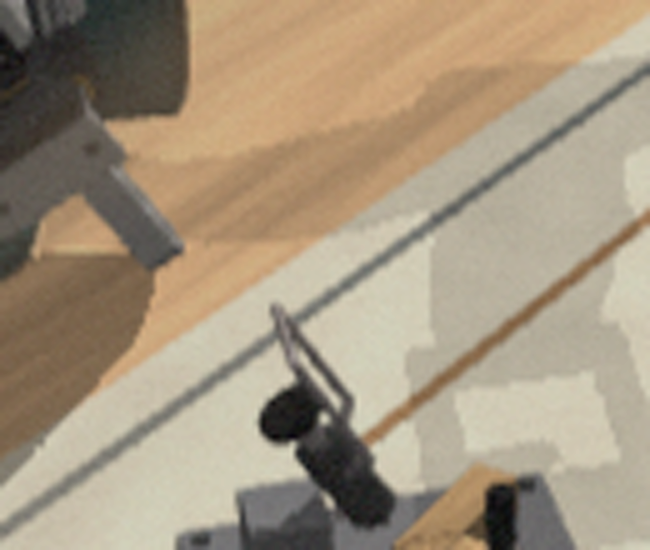

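```bash
python3 -m creep '[[0.5,0,-6,0,0,0,255],[0.5,25,-6,0,0,0,255],[0.5,50,-6,0,0,0,255],[0.5,75,-6,0,0,0,255],[0.5,80,-6,0,0,0,255]]'; python3 - <<'E'
from h import *
p,Rt,o=pose()
print((RP.inv().apply(p-TOP)*1000).round(1),o['wrist_force'])
s=save('wrist','w13.png'); cv2.imwrite('pics/w13.png',crop(s['color'],230,130,180,130,4))
E
```

```text
time: 25.25
tool_pos: [0.4808, -0.1702, 0.1636]
ee_rot: [-1.047, 0.004, -0.71]
wrist_force: [-0.7, 0.0, -0.4]
width: 0.0004
[  0.2 -27.7  -1.7] [-0.65637658  0.03064121 -0.39869768]
```

View pics/w13.png

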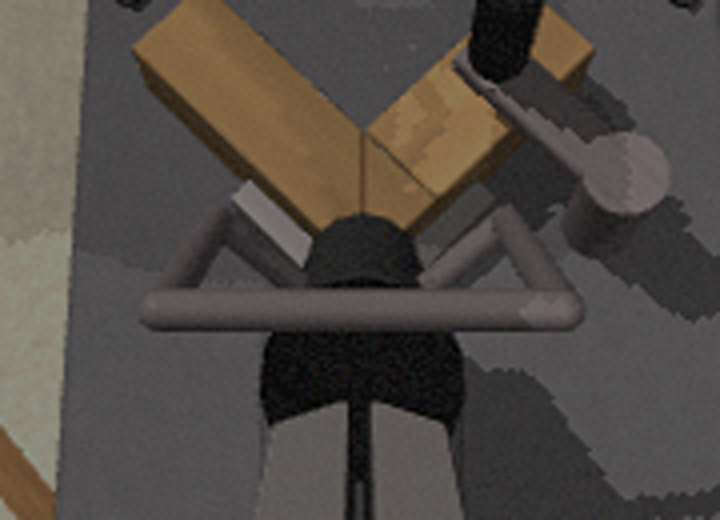

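```bash
python3 -m creep '[[0,8,0,0,0,0,255],[0,16,0,0,0,0,255],[0,23,0,0,0,0,255],[0,23,0,0,0,0,255]]'; python3 -m creep '[[0,2,0,0,0,0,255],[0,4,0,0,0,0,255],[0,6,0,0,0,0,255],[0,6,0,0,0,0,255]]';  python3 - <<'E'
from h import *
p,Rt,o=pose()
print((RP.inv().apply(p-TOP)*1000).round(1),o['wrist_force']@A)
E
```

```text
time: 25.8
tool_pos: [0.4889, -0.1621, 0.145]
ee_rot: [-1.047, 0.001, -0.711]
wrist_force: [-0.3, 0.4, -0.5]
width: 0.0004
time: 26.3
tool_pos: [0.491, -0.1601, 0.1402]
ee_rot: [-1.047, 0.0, -0.711]
wrist_force: [0.6, 1.3, 0.6]
width: 0.0003
[ 1.3 -0.3 -1. ] -0.11242028851343733
```

```bash
python3 -m creep '[[0,2,0,0,0,0,255],[0,4,0,0,0,0,255],[0,4,0,0,0,0,255]]'; python3 -m creep '[[0,2,0,0,0,0,255],[0,4,0,0,0,0,255],[0,4,0,0,0,0,255]]';  python3 - <<'E'
from h import *
p,Rt,o=pose()
print((RP.inv().apply(p-TOP)*1000).round(1),o['wrist_force']@A)
E
```

```text
time: 26.68
tool_pos: [0.4923, -0.159, 0.1376]
ee_rot: [-1.048, -0.001, -0.711]
wrist_force: [-3.5, -2.0, 6.0]
width: 0.0006
time: 27.05
tool_pos: [0.4935, -0.1577, 0.1345]
ee_rot: [-1.048, -0.001, -0.711]
wrist_force: [-5.4, -2.1, 7.0]
width: 0.0005
[ 1.6  6.4 -0.8] 8.58335074064317
```

```bash
python3 -m creep '[[0,2,0,0,0,0,255],[0,4,0,0,0,0,255],[0,4,0,0,0,0,255]]'; python3 - <<'E'
from h import *
p,Rt,o=pose()
print((RP.inv().apply(p-TOP)*1000).round(1),o['wrist_force']@A)
E
python3 -m creep '[[0,2,0,0,0,0,255],[0,4,0,0,0,0,255],[0,4,0,0,0,0,255]]';  python3 - <<'E'
from h import *
p,Rt,o=pose()
print((RP.inv().apply(p-TOP)*1000).round(1),o['wrist_force']@A)
E
```

```text
time: 27.42
tool_pos: [0.4949, -0.1561, 0.1309]
ee_rot: [-1.048, -0.001, -0.711]
wrist_force: [-5.0, -2.6, 5.8]
width: 0.0005
[ 1.6 10.6 -0.8] 7.64400771409198
time: 27.8
tool_pos: [0.4958, -0.1551, 0.1287]
ee_rot: [-1.049, -0.002, -0.71]
wrist_force: [-10.5, -3.3, 10.9]
width: 0.0002
[ 1.7 13.2 -0.8] 14.137293495011718
```

```bash
python3 -m creep '[[0,2,0,0,0,0,255],[0,4,0,0,0,0,255],[0,4,0,0,0,0,255],[0,4,0,0,0,0,255],[0,4,0,0,0,0,255]]';  python3 - <<'E'
from h import *
p,Rt,o=pose()
print((RP.inv().apply(p-TOP)*1000).round(1),o['wrist_force']@A)
E
```

```text
time: 28.42
tool_pos: [0.496, -0.155, 0.1284]
ee_rot: [-1.051, -0.004, -0.709]
wrist_force: [-21.1, -6.0, 27.1]
width: 0.0005
[ 1.7 13.6 -0.7] 32.66719087742262
```

```bash
python3 -m creep '[[0,0,0,0,0,0,255],[0,-10,0,0,0,0,255],[0,-25,0,0,0,0,255],[0,-60,0,0,0,0,255],[0,-60,0,0,0,0,255]]';  python3 - <<'E'
from h import *
p,Rt,o=pose()
print((RP.inv().apply(p-TOP)*1000).round(1),o['wrist_force']@A)
s=save('wrist','w14.png'); cv2.imwrite('pics/w14.png',crop(s['color'],230,110,180,130,4))
for n in ['plunger_top','corner_apex','nest','keeper_knob','keeper_pivot']:
    print(n,[(np.round(q['point'],4).tolist(),round(q['p'],2)) for q in robot.landmark_of(n,'wrist')[:1]])
E
```

```text
time: 29.05
tool_pos: [0.4789, -0.1768, 0.1769]
ee_rot: [-1.047, -0.005, -0.713]
wrist_force: [-0.5, 0.2, -0.3]
width: 0.0004
[  3.1 -42.3  -0.5] -0.17257035593962644
plunger_top [([0.4897, -0.1582, 0.1387], 0.75)]
corner_apex []
nest [([0.5258, -0.1235, 0.0085], 0.92)]
keeper_knob [([0.587, -0.0992, 0.0667], 0.75)]
keeper_pivot [([0.5866, -0.1508, 0.0695], 0.88)]
```

View pics/w14.png

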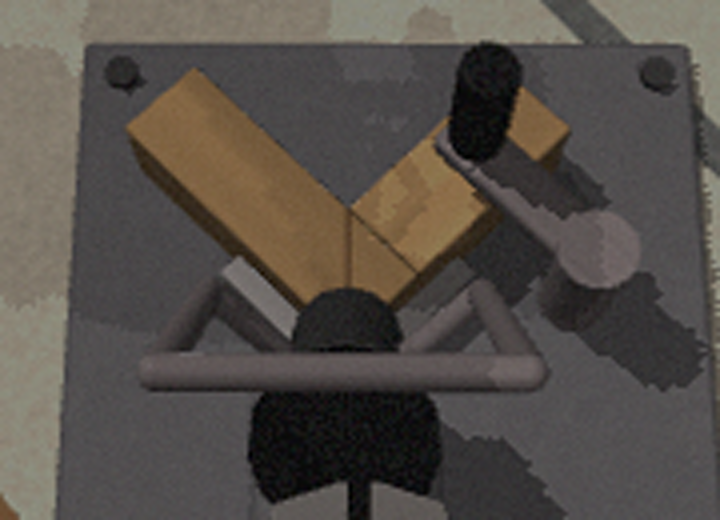

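```bash
python3 -m creep '[[0,-60,0,0,0,0,255],[0,-110,0,0,0,0,255],[0,-110,0,0,0,0,255],[0,-110,0,0,0,0,255]]';  python3 - <<'E'
from h import *
p,Rt,o=pose(); print(o['wrist_force'])
out=[]
s=wristcam(save('wrist','w15.png'),p,Rt); im=crop(s['color'],200,60,240,200,3)
# seated pose measured from TCP at contact: (0.5338,-0.0545) yaw 48.95
ap=np.array([.5338,-.0545])-R.from_euler('z',48.95,degrees=True).apply([.0549,.0352,0])[:2]; print('apex',ap)
draw(im,s,cornerpts(*ap,48.95,.038),off=(200,60),k=3); cv2.imwrite('pics/w15.png',im)
for c in ['wrist','side','scene']:
    robot.snapshot(c)
    for n in ['plunger_top','corner_apex','nest','keeper_knob','keeper_pivot','offcut_mid','can','tape','driver']:
        print(c,n,[(np.round(q['point'],3).tolist(),round(q['p'],2)) for q in robot.landmark_of(n,c)[:1]])
E
```

```text
time: 29.85
tool_pos: [0.442, -0.2166, 0.269]
ee_rot: [-1.047, 0.002, -0.711]
wrist_force: [0.2, -0.4, -0.6]
width: 0.0004
[ 0.18154948 -0.44662316 -0.59382399]
apex [ 0.52429183 -0.11901856]
wrist plunger_top [([0.492, -0.159, 0.142], 0.93)]
wrist corner_apex []
wrist nest [([0.526, -0.122, 0.008], 0.69)]
wrist keeper_knob [([0.585, -0.102, 0.07], 0.98)]
wrist keeper_pivot [([0.587, -0.148, 0.068], 0.8)]
wrist offcut_mid [([0.804, -0.098, 0.013], 0.58)]
wrist can []
wrist tape [([0.703, -0.361, 0.005], 0.65)]
wrist driver []
side plunger_top [([0.488, -0.158, 0.135], 0.54)]
side corner_apex [([0.528, -0.12, 0.011], 0.83)]
side nest [([0.524, -0.117, 0.01], 0.76)]
side keeper_knob [([0.588, -0.103, 0.068], 0.67)]
side keeper_pivot [([0.586, -0.148, 0.072], 0.74)]
side offcut_mid []
side can [([0.773, 0.198, 0.0], 0.89)]
side tape [([0.698, -0.362, -0.001], 0.6)]
side driver [([0.445, -0.422, -0.007], 0.58)]
scene plunger_top [([0.489, -0.161, 0.141], 0.46)]
scene corner_apex [([0.522, -0.12, 0.01], 0.86)]
scene nest [([0.527, -0.123, 0.01], 0.62)]
scene keeper_knob [([0.534, -0.061, 0.027], 0.69)]
scene keeper_pivot [([0.588, -0.148, 0.071], 0.55)]
scene offcut_mid [([0.801, -0.1, 0.016], 0.57)]
scene can [([0.77, 0.198, 0.002], 0.94)]
scene tape [([0.699, -0.362, -0.001], 0.87)]
scene driver [([0.451, -0.423, 0.004], 0.77)]
```

View pics/w15.png

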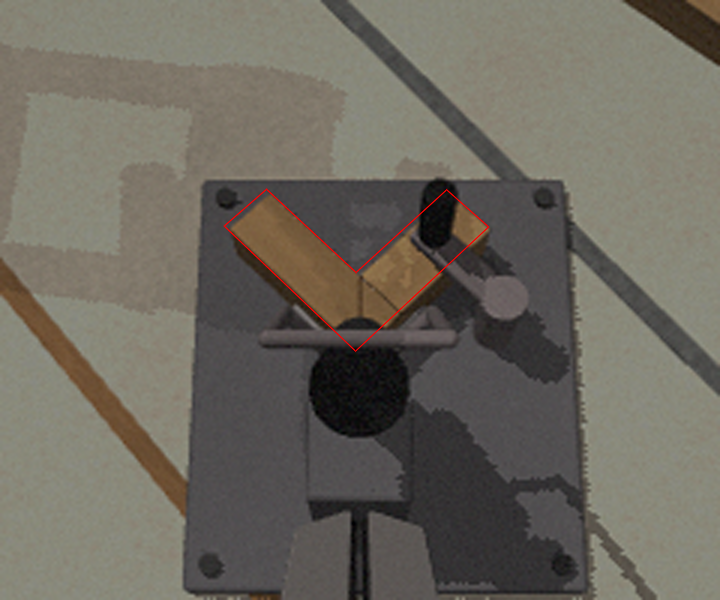

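```bash
python3 -c "
from bench import robot; print(robot.close_job())"
```

```text
the job is handed in; nothing more can be done
None
```

I seated the corner in the V, shut the keeper, pressed the punch to its stop, let it spring back, and handed the job in at about 30 s. `close_job` gives no verdict, so the results below come from my own checks.

- **Corner:** I gripped it by its +y leg, set it down about 12 mm out along the nest's +x, and slid it back until both fences pushed back (about 9 N in x and 7 N in y). In the last wrist picture it lies flush against both fences. My estimates put its point within about 5 mm of the nest, but the measurements carry about 4 mm of error.
- **Keeper:** The knob slid in the pads partway round, so I took a second grip and closed it. I then pushed it against its stop: 15 N with no further movement. In the last pictures the arm is at about 92–93°, where I expected shut to be about 94°.
- **Punch:** I pressed along its axis, underneath the guard. The resistance rose to about 8.6 N, dropped at the snap, and then climbed to 33 N at the hard stop. I held it there for about 0.4 s before pulling back along the axis. The head is back at its starting position within the measurement error.
- **Bystanders:** The offcut, can, tape and driver all show within a few millimetres of where they started.
- **Robot:** The arm is clear of everything, with wrist force close to zero.

Two detections disagreed or failed in the final look. The scene camera placed the knob on the corner's leg, which the other two cameras and the picture contradict. The wrist camera did not find the corner's point, which is hidden behind the punch.

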